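# Bolt the gate of the shoe-care rack

### The job

Shut the barrel bolt on the front gate of the slotted rack: slide it across by its handle until it just meets its soft rubber stop, where the handle lines up with the notch, then turn the handle down towards you into the notch as far as it goes, and let go. Where the stop and the notch sit is not known exactly, so find them by feel and force nothing: the handle must never be pressed hard against the slotted plate or the stop. Leave the tools in the rack and the things on the step as they are.

Things in the scene. Friction and masses are not known exactly. Their poses are not given: they have to be found in the camera images.
- rack: slotted wooden rack, 200 (x) x 450 (y) x 160 mm high, fixed on the step; origin at the centre of its underside; -x is its front, facing the robot, +y the way the bolt slides to shut, z up. Its front, 22 mm thick, outer face 116 mm before the origin, top 158 mm up, is the gate leaf and, from y 72 mm on, a fixed board. Five slots 78 mm wide behind hold tools up to 255 mm above the step
- fixture: steel bolt hardware on top of the rack's front, fixed, axes as the rack's; origin on the bolt's axis, 105 mm before the rack's origin, 178 mm above the step. The bolt, a rod 12 mm in diameter along y, runs in a saddle at y -119 mm and shoots into a staple at y 77 to 95 mm. Over 40 N of handle against plate or stop bends the plate (at its lip that is about 17 N at the knob, the lip being nearer the axis)
- plate (a point): slotted plate between saddle and staple; this point, on the bolt's axis, is its middle in y (it is 120 mm long) at its MIDDLE setting. A front lip (12 to 20 mm before the axis, top 24 mm above it) and a rear lip (12 to 18 mm behind it) keep the handle upright (-0.25 to 0.27 rad) as it slides. Plate, notch and stop are one unit, set anywhere up to 20 mm to either side in y, not reported
- stop (a point): sprung rubber stop in the slot, which the shank runs against; this point is its near face at the plate's MIDDLE setting, so the true face is up to 20 mm off in y. It gives 1.5 N per mm for 14 mm, then is hard. The notch, a gap 14 mm wide in y in the front lip, is centred on the 10 mm shank when that just touches the stop: short of it, or leaning on it by over 2 mm (3 N), the shank jams on the lip
- lever: the bolt's steel handle: a round shank 10 mm in diameter that stands out from the rod, with a ball knob 18 mm in diameter at its end. Origin on the rod's axis; z points along the shank towards the knob, y along the rod (the rack's +y). It turns about the rod's axis, and stays where it is left
- knob (a point): centre of the ball knob, 62 mm from the rod's axis along the shank; about 240 mm above the step with the handle upright, about 178 mm with it down. Nothing but its shank lies within 30 mm of its centre, upright or down
- bolt (a joint): travel of the bolt along the rack's +y in m: 0 fully drawn back (shank 50 mm to -y of the fixture's origin), starts at 0 to 0.012; the shank meets the stop at 0.040 to 0.080 depending on the plate's setting, and can be turned down within 2 mm of that point. Sliding takes about 4 N
- handle (a joint): turn of the handle in rad: 0 upright, grows as the knob comes forward (towards the rack's -x) and down; 1.57 level, 1.6 hard end of the turn. Turning takes about 2.5 N at the knob; a hard pinch on the ball adds to that, as the ball must turn between the fingers
- scraper: flat grey plastic floor scraper, stood blade down in a rack slot, 130 x 36 x 225 mm; origin at the centre of its underside
- tree_a: stainless shoe tree, stood heel block down in a rack slot, 55 x 55 x 205 mm; origin at the centre of its underside
- tree_b: the second, identical shoe tree, behind the first in the same slot
- brush: brush with a yellow arched grip, bristles down in a rack slot, 150 x 56 x 121 mm; origin at the centre of its underside
- dustpan: compact mirror-finish dustpan, stood on its mouth in a rack slot, handle up, 150 x 52 x 232 mm; origin at the centre of its underside
- polish_tin: flat polish tin on the step, 72 mm across, 24 mm high; origin at the centre of its underside
- spray: white bottle on the step, 52 mm across, 160 mm high; origin at the centre of its underside
- clog: clog on the step, 240 x 85 x 80 mm; origin at the centre of its underside

How it is judged:
On the way, in this order (a step that is already met when the one before it is completed fails the run):
1. the bolt is slid across into the staple, handle still up (value of joint bolt above 0.034 m and value of joint handle below 0.6 rad), for 0.1 s.
2. the handle is turned down into the notch (value of joint bolt above 0.034 m and value of joint handle above 1.4 rad), for 0.2 s.
At the end, for the whole second after the job is handed in: the bolt is slid across by more than 34 mm and its handle is down in the notch (turned more than 1.4 rad), both at rest (all of step 2 and velocity of joint bolt between -0.005 and 0.005 m/s and velocity of joint handle between -0.05 and 0.05 rad/s); the robot touches nothing.
It fails at once if the handle is pressed against the slotted plate or the stop with more than 40 N (contact force between lever and fixture above 40 N).
It fails at once if a tool in the rack or a thing on the step is moved by more than 30 mm (distance of any of scraper, tree_a, tree_b, brush, dustpan, polish_tin, spray, clog from where it was at the start of the episode above 0.03 m).
It also fails if it takes over 50 s, if anything falls off the work surface, if the arm or the gripper's body presses on something with over 40 N, if the wrist force passes 120 N, or if a joint passes its speed limit or range.

### The arm

A 6-joint arm with a two-finger parallel gripper is mounted at the origin on the work surface. World frame = base frame: x ahead of the robot, y to its left, z up, the work surface at z = 0. Lengths are in m, angles in rad, forces in N, time in s.
With the tool pointing down it reaches from about 0.25 to 0.775 m from the base axis. Payload 4 kg.
Tool frame: the origin (TCP) lies midway between the tips of the shut fingers; the grasp point (between the pads) lies 19 mm behind it; z points along the fingers, y is the direction in which the jaws open and shut (so a half turn about z gives the same grasp; the last joint's range is limited). The gripper opens to 94 mm and grips with 3 to 60 N. Pads are 16 mm wide; open, the fingers measure 119 mm over their backs; the gripper's body (75 mm by 177 mm) begins 78 mm behind the grasp point.
Start: joints at [1.188, 0.087, 1.371, -0, 1.684, -0.103], TCP at [0.152, 0.529, 0.206] pointing down, gripper open.
Joint ranges: [-3.1, 3.1], [-0.76, 2.03], [0.27, 2.55], [-1.08, 4.22], [0.17, 2.65], [-2.57, 2.57]. Speed limits (rad/s): [2.79, 2.79, 3.14, 3.14, 3.14, 3.14].

### API

Orientations are given as a rotation vector (axis times angle).
In Python, from bench import env gives the robot as it stands.
- The arm moves only by the shell command python3 -m crank 'ROWS' [FORCE]. ROWS is JSON, one flat list of numbers, 7 for each row, row after row: the turn, a rotation vector about the tool's x, y, z in units of 45 degrees (1.0 is 45 degrees), then the shift along the tool's x, y, z in units of 25 cm (1.0 is 25 cm), then the opening, from -1 (shut) to 1 (fully open). A call has 1 to 5 rows; each row shifts and turns the commanded pose from where the row before left it, along the tool's axes as they then stand; what a row does not reach is not made up. A row lasts 1/12 s, in which the tool goes at most 41.7 mm and 7.16 degrees, less where a joint would pass 70% of its speed; a pose out of reach is approached as far as the arm can. A call with a number of a shift or a turn outside -1 to 1 is refused whole. A call with a gripper value outside its range is refused whole. The fingers move at their own pace and stop on an object; FORCE is the grip in N (left out, the last holds). Time passes only in rows, so rows that do not move let the fingers close. It gives the time, the measured TCP pose, the force and the opening at its end, in the units of the state.
- env.read_state(): the state, without advancing time (a new reading comes with each control period).
- env.camera(name): name is "scene" or "top"; returns the picture (420x560x3 uint8, blue, green, red); there is no depth.
- env.camera_params(name): a dict with "vertical_fov" (degrees; the focal length in pixels is half the picture's height over the tangent of half this angle, whatever the lens; pixels are square), "cx", "cy" (the principal point, pixels), "position" and "attitude" of the camera in the world. Camera axes: x right, y up, looking along -z (the intrinsics and any distortion apply to the point x, -y, -z); pixel columns grow to the right and rows downward; lengths in m; the calibration is good to about 2 mm. A picture is of the moment at which its call begins. camera_params takes no time and is no camera call.
- env.sign_off(): hands the job in, once; it reports no verdict.
Trained networks look in the newest picture that a camera, given by its name, has taken for a name from the list of things; names that differ only in an ending like _2 or _b are one class to them, and where a whole thing is asked for, a point or a joint stands for the part that bears it (a point fixed in the world has none). Each returns a list of dicts, best first, with "conf" (0 to 1); they miss things now and then, are a little off and sometimes report something else, mostly with a low value. They report only what shows in the picture. A call takes as long as a camera call.
- env.recognise(query, camera): "at" ([x, y, z] in m, in world coordinates, good to about 4 mm: the middle of the surface that is visible of it).
- env.mark_of(query, camera): "at" ([x, y, z] in m, in world coordinates, good to about 4 mm: a listed point, or the origin of a listed thing).
The state is a dict: "clock": time; "joints": joint angles; "qvel": joint speeds; "effort": joint torques, N m; "ee_pos": TCP position; "orientation": TCP orientation; "contact_force": force on the tool from outside, world axes, zero at the start; "ft_torque": the same for the moment, N m; "gripper_width": finger opening in m.
Only numpy, scipy, OpenCV 4.12 (cv2) and the standard library are available. Lean on these libraries where they do the work, as an engineer would, in place of code of your own. Each camera call takes 0.05 s, during which the arm holds its last target. There are 200 camera calls.

## Working session

There is one attempt and no reset: what is moved stays moved. The work goes in short steps, Python scripts to look and compute and a shell command to move; the robot and the scene stay as the last step left them, time stands still between calls to the robot, and variables do not carry over. Pictures are saved under pics/ and viewed, about 8 in all and at most 12, crops included, and the job is handed in when it is done.

```bash
ls; mkdir -p pics; python3 - <<'E'
from bench import env
import cv2
s=env.read_state();print(s)
for c in("scene","top"):
    im=env.camera(c);cv2.imwrite(f"pics/{c}0.png",im);print(c,env.camera_params(c))
    for q in("knob","plate","stop","lever","fixture","rack"):
        print(q,[( [round(v,4) for v in d["at"]],round(d["conf"],2)) for d in env.mark_of(q,c)][:2])
E
```

```text
pics
{'clock': 0.0, 'joints': array([ 1.18790129e+00,  8.79414440e-02,  1.37221669e+00, -4.54545916e-05,
        1.68358856e+00, -1.03104998e-01]), 'qvel': array([ 1.37357143e-05,  1.26949481e-04, -9.39278755e-04, -1.83770253e-03,
        6.09085995e-04, -2.50758531e-04]), 'effort': array([-3.99911460e-04, -3.40183210e+01, -3.02427900e+01,  7.17073702e-02,
        3.30293400e-02, -1.48330232e-04]), 'ee_pos': array([0.15170551, 0.5281057 , 0.20433064]), 'orientation': array([-0.43800252, -3.11042866,  0.00330072]), 'contact_force': array([ 0.43913776, -1.10597312,  0.13712589]), 'ft_torque': array([ 0.01989374, -0.02062975, -0.02577434]), 'gripper_width': 0.09397029690690763}
scene {'vertical_fov': 46.32774652806781, 'cx': 283.2072640059452, 'cy': 212.98833698171015, 'position': array([1.55366032, 1.17961909, 1.23252592]), 'attitude': array([0.42775533, 1.15609529, 2.23625078])}
knob [([0.5557, -0.1638, 0.2402], 0.57)]
plate [([0.5519, -0.148, 0.1792], 0.55)]
stop [([0.5448, -0.1083, 0.1787], 0.97), ([0.7047, -0.1692, 0.02], 0.3)]
lever [([0.5584, -0.1644, 0.1774], 0.43)]
fixture [([0.5486, -0.123, 0.1757], 0.95), ([0.5574, -0.1637, 0.2376], 0.22)]
rack [([0.6484, -0.0984, 0.0032], 0.71), ([0.3925, -0.4333, 0.0019], 0.27)]
top {'vertical_fov': 49.99608442676785, 'cx': 281.7082451705234, 'cy': 209.60741835692227, 'position': array([ 0.34347755, -0.02621769,  1.65145711]), 'attitude': array([ 0.13912418, -0.10010852, -1.5840184 ])}
knob [([0.5604, -0.1653, 0.2391], 0.52), ([0.6472, -0.0994, -0.0004], 0.31)]
plate [([0.5485, -0.1437, 0.179], 0.69), ([0.6297, -0.1935, 0.0169], 0.37)]
stop [([0.5434, -0.1046, 0.1802], 0.64)]
lever [([0.5561, -0.1687, 0.176], 0.6), ([0.6886, -0.2703, 0.0196], 0.58)]
fixture [([0.5501, -0.1199, 0.1785], 0.78)]
rack [([0.6507, -0.0999, -0.0046], 0.95)]
```

View pics/scene0.png

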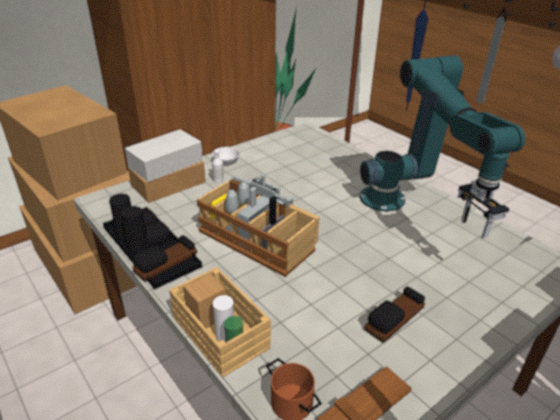

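View pics/top0.png

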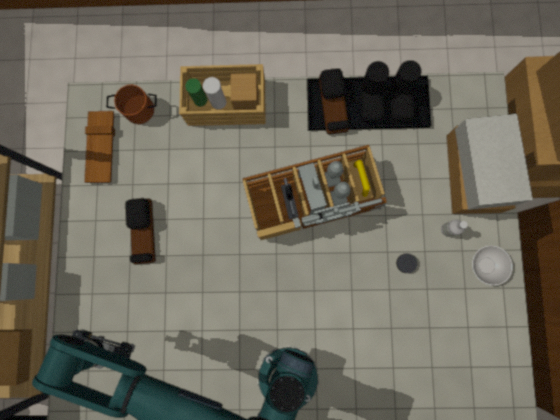

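```bash
cat > fit.py <<'E'
from bench import env
import numpy as np, sys
from scipy.optimize import least_squares
def collect(n):
    P=[]
    for _ in range(n):
        for c in("scene","top"):
            env.camera(c)
            for q in("knob","stop","lever","fixture","rack"):
                r=env.mark_of(q,c)
                if r: P.append((q,c,np.array(r[0]["at"]),r[0]["conf"]))
    return P
E
python3 - <<'E'
from fit import *
import pickle
P=collect(3);pickle.dump(P,open("P.pkl","wb"))
for q in("knob","stop","lever","fixture","rack"):
    for c in("scene","top"):
        print(q,c,[np.round(p[2]*1000).astype(int).tolist() for p in P if p[0]==q and p[1]==c])
def loc(q,b,d): return {"knob":(-.105,b-.05),"lever":(-.105,b-.05),"stop":(-.105,.015),"fixture":(-.105,0),"rack":(0,0)}[q]
def f(v):
    x,y,t,b=v;R=np.array([[np.cos(t),-np.sin(t)],[np.sin(t),np.cos(t)]])
    return np.concatenate([(R@loc(q,b,0)+[x,y]-a[:2])*1000 for q,c,a,_ in P])
s=least_squares(f,[.649,-.1,.22,.006],loss="soft_l1",f_scale=4);print(s.x,np.degrees(s.x[2]))
x,y,t,b=s.x;C=np.linalg.inv(s.jac.T@s.jac);print(np.sqrt(np.diag(C))*4)
R=np.array([[np.cos(t),-np.sin(t)],[np.sin(t),np.cos(t)]])
for q in("knob","stop","fixture"):print(q,R@loc(q,b,0)+[x,y])
print(env.read_state()["clock"])
E
```

```text
knob scene [[556, -163, 238], [557, -166, 239], [560, -162, 176]]
knob top [[542, -104, 177], [559, -164, 242], [556, -167, 242]]
stop scene [[544, -109, 176], [545, -109, 176], [526, 526, 2]]
stop top [[542, -108, 178], [543, -109, 178], [542, -108, 178]]
lever scene [[557, -168, 176], [511, -592, 5], [559, -164, 177]]
lever top [[557, -170, 176], [549, -146, 177], [556, -168, 179]]
fixture scene [[546, -123, 180], [548, -119, 178], [548, -119, 179]]
fixture top [[548, -124, 180], [548, -121, 182], [546, -120, 180]]
rack scene [[649, -99, 0], [648, -101, 3], [648, -95, 1]]
rack top [[648, -100, -1], [650, -100, 1], [652, -101, 2]]
[ 0.64903111 -0.0995905   0.21334257  0.00585249] 12.223628710646812
[0.00098429 0.00158597 0.01858222 0.00209377]
knob [ 0.55575885 -0.16496855]
stop [ 0.54323568 -0.107162  ]
fixture [ 0.5464116  -0.12182193]
2.5
```

```bash
cat > h.py <<'E'
from bench import env
import numpy as np
from scipy.spatial.transform import Rotation as R
YAW=np.radians(12.5)
ex=np.array([np.cos(YAW),np.sin(YAW),0]); ey=np.array([-np.sin(YAW),np.cos(YAW),0])
def st():
    s=env.read_state();return s,R.from_rotvec(s["orientation"]),np.array(s["ee_pos"])
def goal_R(sign=None):
    s,r,p=st(); y=r.as_matrix()[:,1]; y=ey*np.sign(y@ey); z=np.array([0,0,-1.]); return R.from_matrix(np.c_[np.cross(y,z),y,z])
def to(p1):
    s,r,p=st();g=goal_R();d=np.array(p1)-p
    print("turn units",np.round((r.inv()*g).as_rotvec()/(np.pi/4),4),"shift after turn",np.round(g.inv().apply(d)/.25,4),"now",np.round(p,4),"tool axes y.ey",np.sign(g.as_matrix()[:,1]@ey))
    f=s["contact_force"];print("t",round(s["clock"],2),"F rack xyz",np.round([f@ex,f@ey,f[2]],2),"w",round(s["gripper_width"],4))
E
python3 -c "
from h import *
to([.557,-.165,.30]);print(st()[1].as_matrix().round(3))"
```

```text
turn units [ 1.00e-04  0.00e+00 -6.34e-01] shift after turn [-0.9815 -3.0595 -0.3779] now [0.1519 0.5286 0.2055] tool axes y.ey 1.0
t 2.5 F rack xyz [-0.39 -0.35  0.25] w 0.0939
[[-0.961  0.276  0.   ]
 [ 0.276  0.961  0.   ]
 [ 0.     0.    -1.   ]]
```

```bash
python3 -m crank '[0,0,-0.155,0,0,-0.1,1, 0,0,-0.155,0,0,-0.1,1, 0,0,-0.155,0,0,-0.1,1, 0,0,-0.155,0,0,-0.08,1, 0,0,-0.014,0,0,0,1]' 6
python3 -m crank '[0,0,0,-0.045,-0.14,0,1, 0,0,0,-0.045,-0.14,0,1, 0,0,0,-0.045,-0.14,0,1, 0,0,0,-0.045,-0.14,0,1, 0,0,0,-0.045,-0.14,0,1]'
python3 -c "
from h import *
to([.557,-.165,.30])"
```

```text
clock: 2.92
ee_pos: [0.1524, 0.5301, 0.306]
orientation: [-0.345, 3.118, 0.013]
contact_force: [0.4, 0.8, 0.6]
gripper_width: 0.0943
clock: 3.33
ee_pos: [0.2448, 0.3682, 0.2988]
orientation: [0.338, -3.122, 0.002]
contact_force: [-0.0, 0.8, -0.2]
gripper_width: 0.0938
turn units [-0.0016 -0.0018 -0.0028] shift after turn [-0.7575 -2.3525 -0.0048] now [0.2448 0.3682 0.2988] tool axes y.ey 1.0
t 3.33 F rack xyz [ 0.13  0.78 -0.24] w 0.0938
```

```bash
python3 -m crank '[0,0,0,-0.05,-0.15,0,0.6, 0,0,0,-0.05,-0.15,0,0.6, 0,0,0,-0.05,-0.15,0,0.6, 0,0,0,-0.05,-0.15,0,0.6, 0,0,0,-0.05,-0.15,0,0.6]'
python3 -m crank '[0,0,0,-0.05,-0.15,0,0.2, 0,0,0,-0.05,-0.15,0,0.2, 0,0,0,-0.05,-0.15,0,0.2, 0,0,0,-0.05,-0.15,0,0.2, 0,0,0,-0.05,-0.15,0,0.2]'
python3 -m crank '[0,0,0,-0.05,-0.15,0,0, 0,0,0,-0.05,-0.15,0,0, 0,0,0,-0.05,-0.15,0,0, 0,0,0,-0.05,-0.15,0,0, 0,0,0,0,0,0,0]'
python3 -c "
from h import *
to([.557,-.165,.30])"
```

```text
clock: 3.75
ee_pos: [0.3464, 0.1985, 0.2991]
orientation: [0.338, -3.122, 0.0]
contact_force: [0.6, 0.2, -0.4]
gripper_width: 0.0754
clock: 4.17
ee_pos: [0.4481, 0.0289, 0.299]
orientation: [0.336, -3.122, -0.001]
contact_force: [1.3, 0.1, 0.6]
gripper_width: 0.0567
clock: 4.58
ee_pos: [0.5308, -0.1103, 0.2958]
orientation: [0.327, -3.119, 0.0]
contact_force: [-0.2, 2.0, -1.0]
gripper_width: 0.0469
turn units [ 0.0005 -0.0067 -0.0121] shift after turn [-0.0551 -0.2362 -0.0169] now [ 0.5308 -0.1103  0.2958] tool axes y.ey 1.0
t 4.58 F rack xyz [ 0.27  2.   -1.04] w 0.0469
```

```bash
python3 -m crank '[0,0,-0.01,-0.028,-0.118,0,0, 0,0,0,-0.027,-0.118,0,0, 0,0,0,0,0,0,0, 0,0,0,0,0,0,0]'
python3 -c "
from h import *
import cv2
to([.557,-.165,.221])
for c in ('scene','top'):
  im=env.camera(c)
  for q in ('knob',): print(c,[(np.round(d['at'],4),d['conf']) for d in env.mark_of(q,c)])
  cr=im[150:270,200:340] if c=='scene' else im[140:250,230:390]
  cv2.imwrite(f'pics/{c}1.png',cv2.resize(cr,None,fx=5,fy=5,interpolation=cv2.INTER_CUBIC))
"
```

```text
clock: 4.92
ee_pos: [0.5552, -0.1596, 0.2982]
orientation: [0.348, -3.119, -0.004]
contact_force: [0.1, 0.4, 0.2]
gripper_width: 0.0473
turn units [ 0.0035 -0.0038  0.0056] shift after turn [-0.0023 -0.0226  0.3086] now [ 0.5552 -0.1596  0.2982] tool axes y.ey 1.0
t 4.92 F rack xyz [0.21 0.32 0.19] w 0.0473
scene [(array([ 0.5546, -0.1631,  0.2418]), 0.36)]
top []
```

View pics/scene1.png

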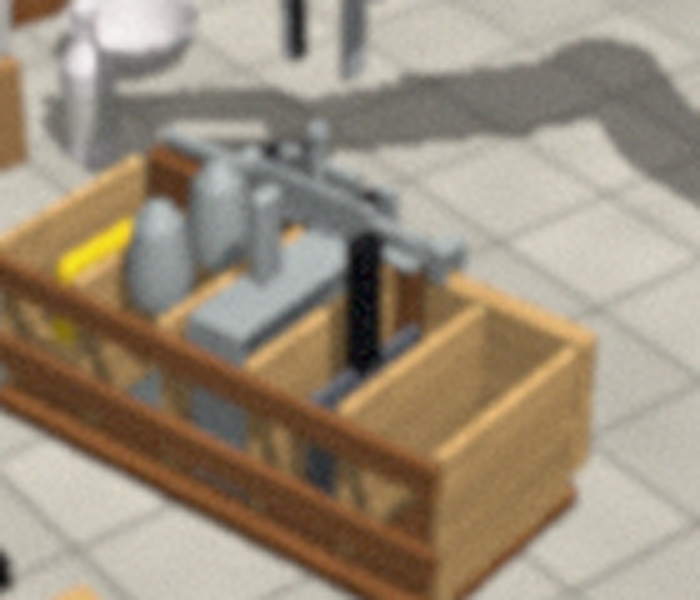

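The crop shows the knob at about (318,130), with the two fingertips at columns ~293 and ~350 above it, straddling it. Next: descend and close lightly.

```bash
python3 -m crank '[0,0,0,-0.003,-0.02,0.1,0, 0,0,0,0,0,0.1,0, 0,0,0,0,0,0.1,0, 0,0,0,0,0,0.01,0, 0,0,0,0,0,0,0]' 6
python3 -m crank '[0,0,0,0,0,0,-1, 0,0,0,0,0,0,-1, 0,0,0,0,0,0,-1, 0,0,0,0,0,0,-1, 0,0,0,0,0,0,-1]' 6
python3 -m crank '[0,0,0,0,0,0,-1, 0,0,0,0,0,0,-1, 0,0,0,0,0,0,-1]'
python3 -c "
from h import *
to([.557,-.165,.221])"
```

```text
clock: 5.53
ee_pos: [0.5563, -0.1626, 0.2215]
orientation: [0.355, -3.118, -0.003]
contact_force: [-0.1, -0.2, 0.4]
gripper_width: 0.0469
clock: 5.95
ee_pos: [0.558, -0.1646, 0.2243]
orientation: [-0.353, 3.119, -0.003]
contact_force: [1.1, -2.0, 1.2]
gripper_width: 0.0174
clock: 6.2
ee_pos: [0.5581, -0.1646, 0.2242]
orientation: [-0.353, 3.119, -0.003]
contact_force: [1.0, -1.2, 4.6]
gripper_width: 0.0172
turn units [-0.0026  0.0028  0.0095] shift after turn [ 0.0045 -0.0006  0.013 ] now [ 0.5581 -0.1646  0.2242] tool axes y.ey 1.0
t 6.2 F rack xyz [ 0.73 -1.37  4.56] w 0.0172
```

```bash
python3 -m crank '[0,0,0,0,0.024,0,-1, 0,0,0,0,0.024,0,-1, 0,0,0,0,0.024,0,-1, 0,0,0,0,0,0,-1, 0,0,0,0,0,0,-1]'
python3 -c "
from h import *
s,r,p=st();print('yloc',(p-[.558,-.1646,.224])@ey,(p-[.558,-.1646,.224])@ex);to([.557,-.165,.221])"
```

```text
clock: 6.62
ee_pos: [0.5534, -0.1461, 0.2242]
orientation: [-0.355, 3.12, -0.001]
contact_force: [1.1, -1.8, 6.1]
gripper_width: 0.0172
yloc 0.019041366367188162 -0.0004921354849811567
turn units [-0.001   0.0016  0.0105] shift after turn [ 0.0023 -0.0769  0.0127] now [ 0.5534 -0.1461  0.2242] tool axes y.ey 1.0
t 6.62 F rack xyz [ 0.72 -2.    6.07] w 0.0172
```

```bash
python3 -m crank '[0,0,0,0,0.016,0,-1, 0,0,0,0,0.012,0,-1, 0,0,0,0,0.008,0,-1]'
for i in 1; do :; done
python3 -m crank '[0,0,0,0,0.004,0,-1, 0,0,0,0,0.004,0,-1]'
python3 -m crank '[0,0,0,0,0.004,0,-1, 0,0,0,0,0.004,0,-1]'
python3 -m crank '[0,0,0,0,0.004,0,-1, 0,0,0,0,0.004,0,-1]'
python3 -c "
from h import *
s,r,p=st();print('yloc',(p-[.558,-.1646,.224])@ey,(p-[.558,-.1646,.224])@ex);to([.557,-.165,.221])"
```

```text
clock: 6.87
ee_pos: [0.5514, -0.1383, 0.2241]
orientation: [-0.353, 3.12, -0.004]
contact_force: [0.0, -4.0, 5.5]
gripper_width: 0.0173
clock: 7.03
ee_pos: [0.551, -0.1365, 0.2242]
orientation: [-0.353, 3.12, -0.004]
contact_force: [0.8, -4.3, 5.4]
gripper_width: 0.0174
clock: 7.2
ee_pos: [0.5505, -0.1346, 0.2241]
orientation: [-0.353, 3.121, -0.004]
contact_force: [-0.1, -5.1, 5.7]
gripper_width: 0.0171
clock: 7.37
ee_pos: [0.55, -0.1327, 0.2241]
orientation: [-0.353, 3.121, -0.004]
contact_force: [-1.1, -5.5, 6.5]
gripper_width: 0.0176
yloc 0.03284302465599446 -0.0008710957242756129
turn units [-0.0033  0.0009  0.009 ] shift after turn [ 0.0008 -0.1321  0.0124] now [ 0.55   -0.1327  0.2241] tool axes y.ey 1.0
t 7.37 F rack xyz [-2.24 -5.09  6.5 ] w 0.0176
```

```bash
python3 -m crank '[0,0,0,0,0.004,0,-1, 0,0,0,0,0.004,0,-1]'
python3 -m crank '[0,0,0,0,0.004,0,-1, 0,0,0,0,0.004,0,-1]'
python3 -c "
from h import *
s,r,p=st();print('yloc',(p-[.558,-.1646,.224])@ey,(p-[.558,-.1646,.224])@ex);to([.557,-.165,.221])"
```

```text
clock: 7.53
ee_pos: [0.5496, -0.1308, 0.2242]
orientation: [-0.353, 3.121, -0.004]
contact_force: [-0.5, -4.4, 5.8]
gripper_width: 0.0171
clock: 7.7
ee_pos: [0.5491, -0.1289, 0.2241]
orientation: [-0.353, 3.121, -0.004]
contact_force: [-0.9, -3.9, 7.0]
gripper_width: 0.017
yloc 0.0368268259468592 -0.0009740791268439657
turn units [-0.0033  0.0007  0.0089] shift after turn [ 0.0004 -0.148   0.0125] now [ 0.5491 -0.1289  0.2241] tool axes y.ey 1.0
t 7.7 F rack xyz [-1.72 -3.6   7.05] w 0.017
```

```bash
python3 -m crank '[0,0,0,0,0.004,0,-1, 0,0,0,0,0.004,0,-1]'
python3 -m crank '[0,0,0,0,0.004,0,-1, 0,0,0,0,0.004,0,-1]'
python3 -m crank '[0,0,0,0,0.004,0,-1, 0,0,0,0,0.004,0,-1]'
```

```text
clock: 7.87
ee_pos: [0.5487, -0.1272, 0.2242]
orientation: [-0.353, 3.121, -0.005]
contact_force: [0.2, -5.2, 6.6]
gripper_width: 0.0173
clock: 8.03
ee_pos: [0.5484, -0.126, 0.2241]
orientation: [-0.352, 3.121, -0.007]
contact_force: [1.2, -7.1, 5.5]
gripper_width: 0.017
clock: 8.2
ee_pos: [0.5481, -0.1248, 0.2241]
orientation: [-0.351, 3.121, -0.01]
contact_force: [0.3, -7.8, 5.4]
gripper_width: 0.0174
```

```bash
python3 -c "
from h import *
s,r,p=st();print('yloc',(p-[.558,-.1646,.224])@ey,(p-[.558,-.1646,.224])@ex);to([.557,-.165,.221])"
```

```text
yloc 0.04103826538430902 -0.0010759274188907322
turn units [-0.008   0.0009  0.0072] shift after turn [-1.000e-04 -1.648e-01  1.250e-02] now [ 0.5481 -0.1248  0.2241] tool axes y.ey 1.0
t 8.2 F rack xyz [-1.4  -7.69  5.39] w 0.0174
```

```bash
python3 -m crank '[0,0,0,0,-0.01,0,-1, 0,0,0,0,-0.006,0,-1, 0,0,0,0,0,0,-1]'
python3 -m crank '[0,0,0,0,-0.004,0,-1, 0,0,0,0,0,0,-1]'
python3 -c "
from h import *
s,r,p=st();print('yloc',(p-[.558,-.1646,.224])@ey,(p-[.558,-.1646,.224])@ex);to([.557,-.165,.221])"
```

```text
clock: 8.45
ee_pos: [0.5483, -0.1258, 0.2241]
orientation: [-0.354, 3.121, 0.001]
contact_force: [-1.2, -0.1, 6.3]
gripper_width: 0.0171
clock: 8.62
ee_pos: [0.5484, -0.1261, 0.2241]
orientation: [-0.355, 3.121, 0.002]
contact_force: [-1.3, -0.5, 6.9]
gripper_width: 0.0173
yloc 0.03961130021626147 -0.0010268417836091302
turn units [0.0015 0.0002 0.0106] shift after turn [ 1.000e-04 -1.591e-01  1.230e-02] now [ 0.5484 -0.1261  0.2241] tool axes y.ey 1.0
t 8.62 F rack xyz [-1.33 -0.17  6.89] w 0.0173
```

```bash
python3 -m crank '[0,0,0,0,-0.006,0,-1, 0,0,0,0,-0.004,0,-1, 0,0,0,0,0,0,-1]'
python3 -c "
from h import *
s,r,p=st();print('yloc',(p-[.558,-.1646,.224])@ey,(p-[.558,-.1646,.224])@ex);to([.557,-.165,.221])"
```

```text
clock: 8.87
ee_pos: [0.5488, -0.1276, 0.224]
orientation: [0.356, -3.121, -0.005]
contact_force: [-1.8, 1.8, 7.1]
gripper_width: 0.0172
yloc 0.03807910864640496 -0.0009693903975502906
turn units [0.004  0.0001 0.0116] shift after turn [ 0.0004 -0.153   0.0121] now [ 0.5488 -0.1276  0.224 ] tool axes y.ey 1.0
t 8.87 F rack xyz [-1.33  2.12  7.14] w 0.0172
```

```bash
python3 -m crank '[0,0,0,0,0.004,-0.006,-1, 0,0,0,0.0124,0,0.0005,-1, 0,0,0,0.0124,0,0.0007,-1, 0,0,0,0.0124,0,0.0016,-1, 0,0,0,0.0124,0,0.002,-1]'
python3 -c "
from h import *
s,r,p=st();print('yloc',(p-[.558,-.1646,.224])@ey,(p-[.558,-.1646,.224])@ex);to([.557,-.165,.221])"
```

```text
clock: 9.28
ee_pos: [0.537, -0.1305, 0.2229]
orientation: [-0.355, 3.121, 0.002]
contact_force: [1.5, 1.3, 1.8]
gripper_width: 0.0173
yloc 0.03782003351742313 -0.013173630700560306
turn units [0.0018 0.0004 0.0108] shift after turn [-0.0484 -0.152   0.0077] now [ 0.537  -0.1305  0.2229] tool axes y.ey 1.0
t 9.28 F rack xyz [1.71 0.96 1.78] w 0.0173
```

```bash
python3 -m crank '[0,0,0,0.012,0,0.0027,-1, 0,0,0,0.012,0,0.0034,-1]'
python3 -m crank '[0,0,0,0.0118,0,0.004,-1, 0,0,0,0.0115,0,0.0045,-1]'
python3 -c "
from h import *
s,r,p=st();print('yloc',(p-[.558,-.1646,.224])@ey,(p-[.558,-.1646,.224])@ex);to([.557,-.165,.221])"
```

```text
clock: 9.45
ee_pos: [0.5309, -0.1321, 0.2215]
orientation: [0.355, -3.121, -0.002]
contact_force: [1.4, 1.9, 1.5]
gripper_width: 0.0174
clock: 9.62
ee_pos: [0.5251, -0.1336, 0.2195]
orientation: [0.354, -3.121, -0.001]
contact_force: [1.4, 1.9, 1.9]
gripper_width: 0.0171
yloc 0.03738692108877488 -0.025377196797296647
turn units [ 0.0011 -0.0002  0.0101] shift after turn [-0.0973 -0.1502 -0.006 ] now [ 0.5251 -0.1336  0.2195] tool axes y.ey 1.0
t 9.62 F rack xyz [1.78 1.59 1.87] w 0.0171
```

```bash
python3 -m crank '[0,0,0,0.0223,0.0007,0.0108,-1, 0,0,0,0.0211,0.0007,0.013,-1, 0,0,0,0.0198,0.0005,0.015,-1]'
python3 -c "
from h import *
import cv2
s,r,p=st();print('yloc',(p-[.558,-.1646,.224])@ey,(p-[.558,-.1646,.224])@ex);to([.557,-.165,.221])
im=env.camera('top');print(np.round([d['at'] for d in env.mark_of('knob','top')],3))
cv2.imwrite('pics/t2.png',cv2.resize(im[150:250,230:390],None,fx=5,fy=5,interpolation=cv2.INTER_CUBIC))
im=env.camera('scene');print(np.round([d['at'] for d in env.mark_of('knob','scene')],3))
cv2.imwrite('pics/s2.png',cv2.resize(im[140:240,190:330],None,fx=5,fy=5,interpolation=cv2.INTER_CUBIC))
"
```

```text
clock: 9.87
ee_pos: [0.5093, -0.1374, 0.2101]
orientation: [0.354, -3.121, 0.002]
contact_force: [0.4, 0.3, 4.2]
gripper_width: 0.0173
yloc 0.037044607176395 -0.04163070226255549
turn units [-0.0013 -0.0004  0.0095] shift after turn [-0.1623 -0.1489 -0.0435] now [ 0.5093 -0.1374  0.2101] tool axes y.ey 1.0
t 9.87 F rack xyz [0.46 0.23 4.24] w 0.0173
[]
[[ 0.509 -0.587  0.004]
 [ 0.507 -0.136  0.226]]
```

View pics/s2.png

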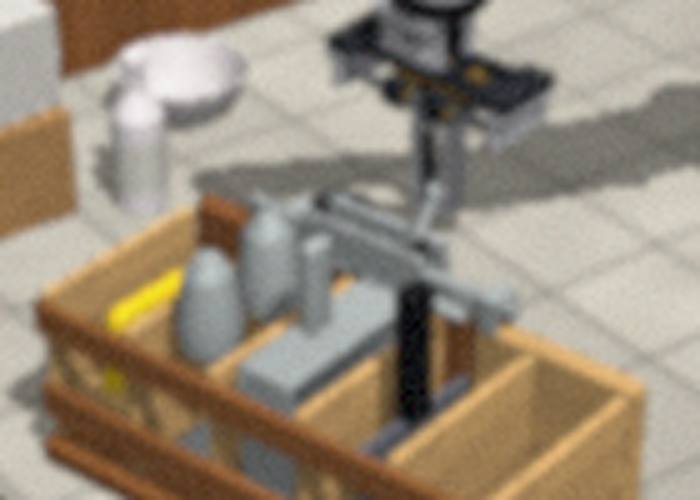

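The shank is tilted forward through the lip, with the knob at about (435,190) still between the fingers. The turn is going into the notch, so I carry on.

```bash
python3 -m crank '[0,0,0,0.0182,0.0005,0.0169,-1, 0,0,0,0.0164,0.0005,0.0186,-1, 0,0,0,0.0144,0.0004,0.0202,-1]'
python3 -m crank '[0,0,0,0.0123,0.0003,0.0215,-1, 0,0,0,0.01,0.0002,0.0226,-1, 0,0,0,0.0078,0,0.0235,-1]'
python3 -c "
from h import *
s,r,p=st();print('yloc',(p-[.558,-.1646,.224])@ey,(p-[.558,-.1646,.224])@ex);to([.557,-.165,.221])"
```

```text
clock: 10.32
ee_pos: [0.4982, -0.1402, 0.1967]
orientation: [-0.353, 3.12, -0.003]
contact_force: [-0.9, -1.3, 5.7]
gripper_width: 0.0171
clock: 10.57
ee_pos: [0.4904, -0.1421, 0.1792]
orientation: [0.353, -3.121, 0.004]
contact_force: [-2.7, -2.9, 4.4]
gripper_width: 0.0171
yloc 0.03664150554728407 -0.061103678765309
turn units [-0.0029 -0.0007  0.0089] shift after turn [-0.2402 -0.1473 -0.1673] now [ 0.4904 -0.1421  0.1792] tool axes y.ey 1.0
t 10.57 F rack xyz [-3.25 -2.2   4.43] w 0.0171
```

```bash
python3 -m crank '[0,0,0,0,0.0003,0.022,-1, 0,0,0,0,0,0.022,-1, 0,0,0,-0.002,0,0.012,-1]'
python3 -m crank '[0,0,0,0,0,0.008,-1, 0,0,0,0,0,0,-1]'
python3 -m crank '[0,0,0,0,0,0.006,-1, 0,0,0,0,0,0,-1]'
```

```text
clock: 10.82
ee_pos: [0.4897, -0.1422, 0.1637]
orientation: [0.352, -3.118, 0.003]
contact_force: [-5.1, -5.2, 3.4]
gripper_width: 0.017
clock: 10.98
ee_pos: [0.4897, -0.1422, 0.1614]
orientation: [0.352, -3.117, 0.003]
contact_force: [-3.3, -5.7, 1.4]
gripper_width: 0.0173
clock: 11.15
ee_pos: [0.4899, -0.1421, 0.1602]
orientation: [0.352, -3.118, 0.003]
contact_force: [-4.3, -5.0, 1.6]
gripper_width: 0.0174
```

```bash
python3 -m crank '[0,0,0,-0.004,0,0.008,-1, 0,0,0,0,0,0,-1]'
python3 -c "
from h import *
s,r,p=st();print('yloc',(p-[.558,-.1646,.224])@ey,(p-[.558,-.1646,.224])@ex);to([.557,-.165,.221])"
```

```text
clock: 11.32
ee_pos: [0.4905, -0.142, 0.158]
orientation: [0.352, -3.117, 0.003]
contact_force: [-4.6, -5.1, 1.7]
gripper_width: 0.0174
yloc 0.03666398116417864 -0.06096567894437937
turn units [-0.0017 -0.0066  0.0084] shift after turn [-0.2396 -0.1474 -0.2519] now [ 0.4905 -0.142   0.158 ] tool axes y.ey 1.0
t 11.32 F rack xyz [-5.65 -3.99  1.75] w 0.0174
```

```bash
python3 -m crank '[0,0,0,0,0,0,0.1, 0,0,0,0,0,0,0.1, 0,0,0,0,0,0,0.1, 0,0,0,0,0,0,0.1, 0,0,0,0,0,0,0.1]'
python3 -m crank '[0,0,0,0,0,-0.06,0.1, 0,0,0,0,0,-0.13,0.1, 0,0,0,0.05,0,-0.13,0.1, 0,0,0,0.13,0,-0.06,0.1, 0,0,0,0.13,0,0,0.1]'
python3 -m crank '[0,0,0,0.12,0,0,0.1, 0,0,0,0.12,0,0,0.1, 0,0,0,0.06,0,0,0.1, 0,0,0,0,0,0,0.1]'
python3 -c "
from h import *
import cv2
I=[]
for c in ('scene','top'):
  im=env.camera(c);I.append(cv2.resize(im[140:240,200:340] if c=='scene' else im[150:250,230:370],None,fx=5,fy=5,interpolation=cv2.INTER_CUBIC))
  for k in range(2):
    for q in ('knob','lever','fixture'): print(c,q,[(np.round(d['at'],3),round(d['conf'],2)) for d in env.mark_of(q,c)][:2])
cv2.imwrite('pics/s3.png',cv2.resize(np.vstack(I),(420,600)))
to([.557,-.165,.3])
"
```

```text
clock: 11.73
ee_pos: [0.4923, -0.14, 0.1592]
orientation: [0.355, -3.121, -0.001]
contact_force: [0.7, 0.2, -0.2]
gripper_width: 0.0471
clock: 12.15
ee_pos: [0.4181, -0.1585, 0.2592]
orientation: [-0.357, 3.114, -0.007]
contact_force: [-0.0, -0.4, -0.0]
gripper_width: 0.0516
clock: 12.48
ee_pos: [0.3418, -0.1749, 0.2554]
orientation: [-0.35, 3.121, -0.002]
contact_force: [-0.3, -0.2, 0.0]
gripper_width: 0.0514
scene knob [(array([ 0.547, -0.107,  0.178]), 0.65)]
scene lever []
scene fixture [(array([ 0.545, -0.121,  0.178]), 0.91)]
scene knob [(array([ 0.547, -0.107,  0.178]), 0.65)]
scene lever []
scene fixture [(array([ 0.545, -0.121,  0.178]), 0.91)]
top knob [(array([ 0.486, -0.143,  0.184]), 0.37)]
top lever [(array([ 0.547, -0.131,  0.177]), 0.41)]
top fixture [(array([ 0.549, -0.121,  0.18 ]), 0.97)]
top knob [(array([ 0.486, -0.143,  0.184]), 0.37)]
top lever [(array([ 0.547, -0.131,  0.177]), 0.41)]
top fixture [(array([ 0.549, -0.121,  0.18 ]), 0.97)]
turn units [ 0.0003 -0.0001  0.0103] shift after turn [-0.8413 -0.1472 -0.182 ] now [ 0.3437 -0.1746  0.2545] tool axes y.ey 1.0
t 13.18 F rack xyz [0.21 0.65 0.44] w 0.0518
```

View pics/s3.png

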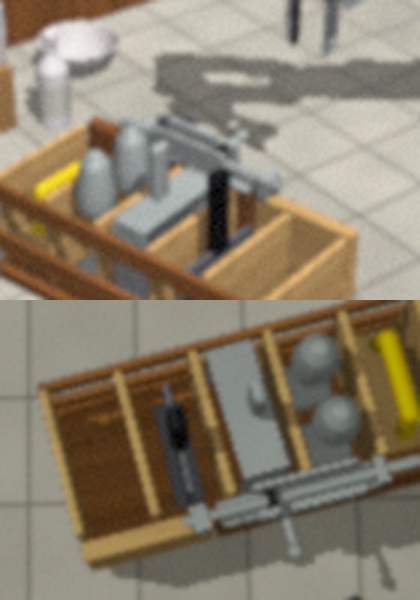

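```bash
python3 -c "
from h import *
import cv2
def proj(P,c):
  k=env.camera_params(c);q=R.from_rotvec(k['attitude']).inv().apply(np.array(P)-k['position']);f=210/np.tan(np.radians(k['vertical_fov']/2))
  return k['cx']+f*q[0]/-q[2],k['cy']-f*q[1]/-q[2]
L=np.array([.547,-.122,.178])+ey*-.0065
for th in (1.2,1.3,1.4,1.5,1.6):
  K=L+62e-3*(-np.sin(th)*ex+np.array([0,0,np.cos(th)])); print(th,K.round(3),[np.round(proj(K,c),1) for c in ('scene','top')])
for c in ('scene','top'): print(np.round(proj(L+[0,0,0],c),1))
im=env.camera('scene');a=im[165:205,255:305]
im=env.camera('top');b=im[190:240,300:350]
cv2.imwrite('pics/s4.png',np.hstack([cv2.resize(a,(500,400),interpolation=cv2.INTER_CUBIC)[:, :500],cv2.resize(b,(300,300),interpolation=cv2.INTER_CUBIC)[[*range(300)]+[0]*100]]))
"
```

```text
1.2 [ 0.492 -0.141  0.2  ] [array([279.6, 181.9]), array([328.2, 231.4])]
1.3 [ 0.49  -0.141  0.195] [array([279.9, 182.9]), array([328.2, 232.2])]
1.4 [ 0.489 -0.142  0.189] [array([280.1, 184.1]), array([328.2, 232.8])]
1.5 [ 0.488 -0.142  0.182] [array([280.2, 185.3]), array([328.1, 233.2])]
1.6 [ 0.488 -0.142  0.176] [array([280.2, 186.6]), array([328. , 233.4])]
[270.4 192.5]
[323.4 215.2]
```

View pics/s4.png

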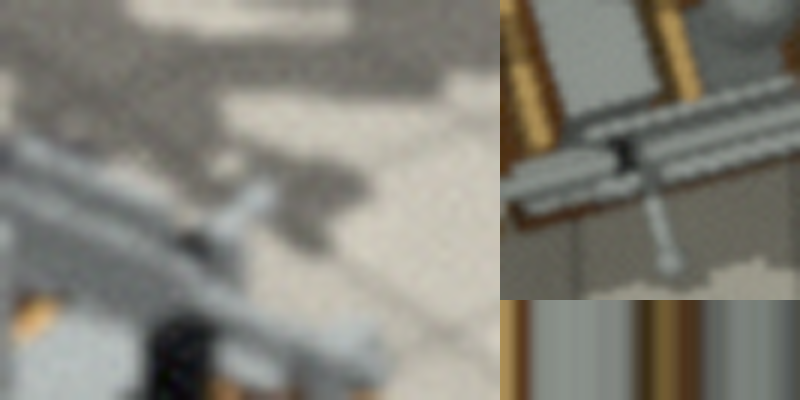

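The crop puts the knob at about (281,184.5) in the scene image. That is only enough to say the angle is 1.4 or more, give or take, so I'll check by touch: press gently on the knob from above with the fingers shut.

```bash
python3 -m crank '[0,0,0,-0.12,0.005,0,-1, 0,0,0,-0.12,0,0,-1, 0,0,0,-0.12,0,0,-1, 0,0,0,-0.12,0,0,-1, 0,0,0,-0.1,0,0,-1]'
python3 -m crank '[0,0,0,0,0,0,-1, 0,0,0,0,0,0,-1, 0,0,0,0,0,0,-1]'
python3 -c "
from h import *
to([.488,-.142,.2])"
```

```text
clock: 13.7
ee_pos: [0.4863, -0.1403, 0.2543]
orientation: [-0.355, 3.121, 0.0]
contact_force: [-0.2, -0.3, 0.3]
gripper_width: 0.0217
clock: 13.95
ee_pos: [0.484, -0.141, 0.2544]
orientation: [0.354, -3.121, -0.0]
contact_force: [0.1, 0.2, 0.3]
gripper_width: 0.0026
turn units [ 0.0004 -0.0012  0.0099] shift after turn [-0.0146 -0.0071  0.2178] now [ 0.484  -0.141   0.2544] tool axes y.ey 1.0
t 13.95 F rack xyz [0.19 0.2  0.34] w 0.0026
```

```bash
python3 -m crank '[0,0,0,-0.012,-0.004,0.1,-1, 0,0,0,0,0,0.08,-1, 0,0,0,0,0,0.02,-1, 0,0,0,0,0,0,-1]'
python3 -m crank '[0,0,0,0,0,0.012,-1, 0,0,0,0,0,0.008,-1]'
python3 -m crank '[0,0,0,0,0,0.01,-1, 0,0,0,0,0,0.01,-1]'
python3 -m crank '[0,0,0,0,0,0.01,-1, 0,0,0,0,0,0.01,-1]'
```

```text
clock: 14.28
ee_pos: [0.4859, -0.1412, 0.2031]
orientation: [0.352, -3.119, -0.003]
contact_force: [-0.3, -0.4, 0.7]
gripper_width: 0.0005
clock: 14.45
ee_pos: [0.4881, -0.1417, 0.2012]
orientation: [-0.353, 3.119, -0.002]
contact_force: [-0.6, -1.0, 0.5]
gripper_width: 0.0005
clock: 14.62
ee_pos: [0.4882, -0.1415, 0.1956]
orientation: [-0.354, 3.12, -0.002]
contact_force: [0.1, 0.1, -0.5]
gripper_width: 0.0005
clock: 14.78
ee_pos: [0.4876, -0.1415, 0.1901]
orientation: [-0.354, 3.122, -0.001]
contact_force: [-2.5, -0.4, 3.1]
gripper_width: 0.0004
```

```bash
python3 -m crank '[0,0,0,0,0,0.008,-1, 0,0,0,0,0,0,-1]'
python3 -m crank '[0,0,0,0,0,0.008,-1, 0,0,0,0,0,0,-1]'
```

```text
clock: 14.95
ee_pos: [0.4875, -0.1415, 0.1874]
orientation: [0.354, -3.121, 0.001]
contact_force: [0.1, -1.4, 1.5]
gripper_width: 0.0004
clock: 15.12
ee_pos: [0.4877, -0.1414, 0.1854]
orientation: [0.354, -3.121, 0.0]
contact_force: [-1.8, -0.5, 2.7]
gripper_width: 0.0004
```

At TCP z 0.1854 the knob's centre is at about 0.176, so the handle is level or at the end of its turn (~1.6 rad) with only ~3 N. Now retreat.

```bash
python3 -m crank '[0,0,0,0,0,-0.06,-1, 0,0,0,0,0,-0.12,-1, 0,0,0,0.05,0,-0.12,-1, 0,0,0,0.12,0,0,-1, 0,0,0,0.12,0,0,-1]'
python3 -m crank '[0,0,0,0.1,0,0,-1, 0,0,0,0,0,0,-1, 0,0,0,0,0,0,-1, 0,0,0,0,0,0,-1]'
python3 -c "
from h import *
import cv2
I=[]
for c in ('scene','top'):
  im=env.camera(c);I.append(cv2.resize(im[150:200,245:315] if c=='scene' else im[185:240,290:367],(560,400) if c=='scene' else (240,400),interpolation=cv2.INTER_CUBIC))
  for q in ('knob','polish_tin','dustpan'): print(c,q,[(np.round(d['at'],3),round(d['conf'],2)) for d in env.mark_of(q,c)][:2])
cv2.imwrite('pics/s5.png',np.hstack(I));to([.488,-.142,.2])
"
```

```text
clock: 15.53
ee_pos: [0.418, -0.1576, 0.2624]
orientation: [-0.357, 3.117, -0.003]
contact_force: [-0.5, -0.8, 0.8]
gripper_width: 0.0006
clock: 15.87
ee_pos: [0.3934, -0.1629, 0.2603]
orientation: [-0.354, 3.121, 0.001]
contact_force: [0.4, -0.8, -0.1]
gripper_width: 0.0004
scene knob []
scene polish_tin [(array([ 0.393, -0.433,  0.   ]), 0.4), (array([ 0.691, -0.275,  0.02 ]), 0.29)]
scene dustpan [(array([ 0.646, -0.092,  0.023]), 0.65)]
top knob [(array([ 0.488, -0.142,  0.175]), 0.53)]
top polish_tin [(array([ 0.39 , -0.434, -0.005]), 0.7)]
top dustpan [(array([ 0.65 , -0.095,  0.02 ]), 0.6)]
turn units [ 0.0007 -0.0004  0.0107] shift after turn [-0.3888 -0.0004  0.2413] now [ 0.3931 -0.1629  0.2603] tool axes y.ey 1.0
t 16.27 F rack xyz [-0.58  0.24  0.17] w 0.0003
```

View pics/s5.png

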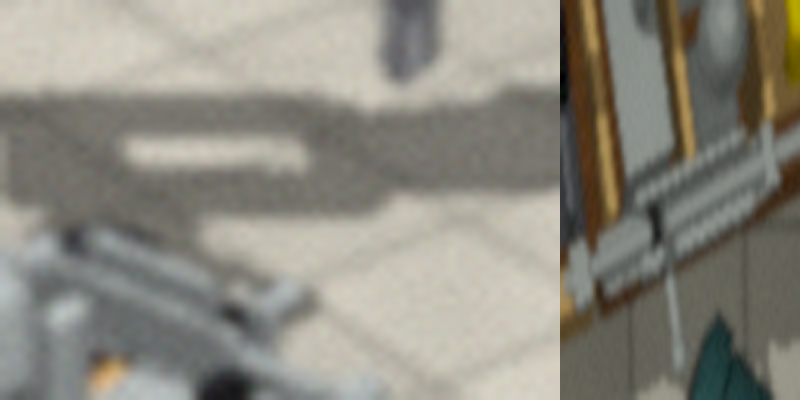

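The scene crop shows the knob at about pixel (281.9,186.9), lower than before (184.5) and matching the 1.6 rad projection. The top view shows the shank pointing straight out through the notch, and the arm is clear.

```bash
python3 -c "
from bench import env
print(env.sign_off(), env.read_state()['clock'])"
```

```text
the job is handed in; nothing more can be done
the job is handed in; nothing more can be done
```

The bolt is shut and the job is handed in; handing in gave no verdict. I slid the bolt with a 6 N grip and felt the stop about 38 mm along: the force went from about 4.4 N to 7.7 N. I backed off to where it just touched and turned the handle down through the notch. I measured at most about 10 N at the wrist.

- **First check after letting go:** this was unclear. The cameras put the handle at only about 1.4–1.5 rad, although the drop of the hand suggested 1.6. I pressed the knob down gently with the fingers shut (about 3 N), which took it to the end of its turn.
- **Last checks:** the knob was found at (0.488, -0.142, 0.175), and its place in the scene picture matches about 1.6 rad. The arm was clear and read no force, at 16.3 s.
- **Less certain:**
  - The scene camera's network missed the knob in the last picture, so its position there is my own reading.
  - Bolt travel was not measured directly. It comes to about 44 mm from the starting estimate plus the slide.
  - I never touched the tools in the rack or the things on the step, but in the last pictures I only located the polish tin and the dustpan.

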